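# Press a bud vase onto its cork foot in the sprung ring cradle

### The arm

A 6-joint arm with a two-finger parallel gripper is mounted at the origin on a cart in front of the work surface, level with it; the furniture and walls round the work are solid. World frame = base frame: x ahead of the robot, y to its left, z up, the work surface at z = 0. Lengths are in m, angles in degrees, forces in N, time in s.
With the tool pointing down it reaches from about 0.375 to 0.75 m from the base axis. Payload 9 kg.
Tool frame: the origin (TCP) lies where the fingers leave the gripper's body, on its centre line; the fingertips stand 73 mm ahead of it and the grasp point (between the pads) lies 54 mm ahead of it (robot.tip_reach is the distance from the TCP to the fingertips, in m); z points along the fingers, y is the line along which they close (so a half turn about z gives the same grasp; the last joint's range is limited). The gripper opens to 85 mm and grips with 20 to 120 N. Pads are 22 mm wide; open, the fingers measure 114 mm over their backs; the gripper's body (76 mm by 85 mm) begins 54 mm behind the grasp point. The pads swing forward as they close: fully open they stand 13 mm farther back than shut.
Start: joints at [-88.734, 5.964, 5.575, 89.605, 0, 77.527], TCP at [0.143, -0.583, 0.304] pointing down, gripper open.
Joint ranges: [-171.21, 171.21], [-48.23, 106.86], [-62.78, 66.21], [-105.2, 120.99], [-86.42, 89.51], [-180, 180]. Speed limits (degrees/s): [127.2, 127.2, 147.25, 180, 180, 180].

### API

Orientations are given as [roll, pitch, yaw] about the fixed x, y, z axes, in that order (R = Rz(yaw) Ry(pitch) Rx(roll)).
In Python, from plant import robot gives the robot as it stands. Calls block until the motion is done:
- robot.move_pose(position, orientation): joint-space move of the TCP to a pose.
- robot.line_to(position, vel=0.15, rotation=None, guard=None): straight line of the TCP; rotation=None keeps the orientation; vel is the mean speed in m/s. With guard (N) it stops when the force on the tool has changed by that much, and returns True; else False.
- robot.goto_joints(angles): joint-space move.
- robot.set_gripper(opening): finger opening in m; the grip force is fixed at half the most; returns when the fingers have stopped.
- robot.pause(seconds).
- robot.ik(position, orientation): joint angles nearest the present ones, or None.
- robot.observe(): the state.
- robot.grab_frame(name): name is "scene" or "top" or "wrist"; returns the picture (420x560x3 uint8, blue, green, red); there is no depth.
- robot.get_calibration(name): a dict with "vertical_fov" (degrees; the focal length in pixels is half the picture's height over the tangent of half this angle, whatever the lens; pixels are square), "cx", "cy" (the principal point, pixels), "rvec" (rotation vector, rad) and "tvec" (3), from world to camera coordinates, as OpenCV has them. Camera axes: x right, y down, z forward; pixel columns grow to the right and rows downward; lengths in m; the calibration is good to about 2 mm. A picture is of the moment at which its call begins: read the wrist's pose just before it. get_calibration takes no time and is no camera call; for the wrist camera it gives the pose at the moment of the call.
A pose or a line that the arm cannot do raises robot.IKError and nothing moves.
- robot.job_done(): hands the job in; it is judged then, once.
The state is a dict: "time": time; "q": joint angles; "qvel": joint speeds; "joint_torque": joint torques, N m; "tool_pos": TCP position; "tcp_rot": TCP orientation; "ft_force": force on the tool from outside, world axes, zero at the start; "torque": the same for the moment, N m; "gripper_width": finger opening in m; "gripper_force": force on a finger pad.
Only numpy, scipy, OpenCV 4.12 (cv2) and the standard library are available. Lean on these libraries where they do the work, as an engineer would, in place of code of your own. Each camera call takes 0.05 s, during which the arm holds its last target. There are 200 camera calls.

### The job

Push the orange thumb tab along the top of the clear drying dock all the way, so that the spring ejector slides the round blue bud vase fully out onto the apron, and let the tab spring back. Then lift the vase off by its neck, set it upright in the sprung ring cradle and press it down until its foot presses firmly on the cork pad under the ring. Finish while still holding it pressed down like that (do not let go), and leave the two paint bottles and the yellow ladybird stone where they are.

Things in the scene. Friction and masses are not known exactly. Their poses are not given: they have to be found in the camera images.
- dock: Fixed drying dock: plywood floor 86 wide (x), top at z = 12 mm, with a clear hood 128 mm high, 70 mm wide inside. Origin on the table, mid-width, in the plane of the hood's open end; z up; the vase comes out towards the dock's -y. Hood over y = 0 to 132 mm, shut at +y; open apron y = 0 to -95 mm with rails 8 mm higher than the floor. The ejector's stem runs in a slot along the roof's middle.
- ejector (a joint): Spring ejector slide of the dock, m: 0 at rest (tab near the hood's shut end), 0.092 pushed fully towards the dock's -y. Springs back when let go; about 1 N to start, 3 N at full travel. Its fork pushes the vase's foot: at full travel the vase's axis stands about 40 mm outside the hood's open end, on the dock's middle line.
- tab (a point): Middle of the top edge of the orange thumb tab on the hood, 154 mm above the table. The tab is an upright plate 34 mm wide (dock x), 10 mm thick (dock y), 24 mm tall, 2 mm clear of the hood's roof. Moves with the ejector.
- vase: Loose glazed blue bud vase, about 0.12 kg, 108 mm tall, round about its z. Origin at the centre of its underside. Foot 36 mm diameter, 8 mm high; round belly 60 mm diameter centred 32 mm up; straight neck 22 mm diameter from 60 to 108 mm up. Starts upright on the dock's floor under the hood, 30 to 42 mm inside the open end.
- cradle: Sprung ring cradle fixed to the table: round wooden base of 100 mm diameter, 12 mm thick, with three short guide posts (tops 59 mm above the table, 40 mm from the middle). Origin on the table under its centre. In its middle is the cork pad; above it the aluminium ring rides on springs on the posts.
- cork_pad: Cork foot pad on a rubber cushion in the middle of the cradle: 34 mm diameter, 8 mm thick. Origin at the centre of its underside, 12 mm above the table, so its top is 20 mm above the table unpressed. The cushion gives up to 5 mm, about 1.5 N per mm.
- ring_top (a point): Centre of the ring's upper edge, 48 mm above the table when unpressed. The ring is 68 mm outside, 48 mm inside and 10 mm high. The vase's foot passes through it and the belly sits on its upper inner edge, the underside of the foot then 13 mm below this point.
- ring (a joint): How far the ring is pressed down, in m: 0 at rest, at most 0.020. Springs: about 3.5 N to start, 350 N/m more. A seated vase meets the cork pad at about 0.0125, where the springs push back with about 8 N; its underside is then 20 mm above the table.
- red_bottle: Loose red paint bottle with black cap, 43 mm diameter, 114 mm tall; origin at the centre of its underside. Leave alone.
- white_bottle: Loose white paint bottle with black cap, 43 mm diameter, 109 mm tall; origin at the centre of its underside. Leave alone.
- ladybird: Loose painted stone, yellow with black dots, 27 x 34 x 16 mm; origin at the centre of its underside. Leave alone.
Things that resemble listed ones, but are neither listed nor needed, are in the scene too. Leave any pink or turquoise look-alike of the cradle alone.

How it is judged:
By the outcome, as a careful person would: the job done as asked, in the order asked, and still so for the second after the job is handed in, while the arm keeps its last pose, push and grip.
It also fails if it takes over 51 s, if anything falls off the work surface, if the arm or the gripper's body presses on something with over 40 N, if the wrist force passes 120 N, or if a joint passes its speed limit or range.

## Working session

There is one attempt and no reset: what is moved stays moved. The work goes in short steps, each a Python script; the robot and the scene stay as the last script left them, time stands still between calls to the robot, and variables do not carry over. Pictures are saved under pics/ and viewed, at most 12 in all, crops included, and the job is handed in when it is done.

```bash
ls; mkdir -p pics; python3 - <<'E'
from plant import robot
import cv2,numpy as np
for n in("scene","top"):
    cv2.imwrite(f"pics/{n}0.png",robot.grab_frame(n)); c=robot.get_calibration(n); print(n,c, )
    R=cv2.Rodrigues(np.array(c["rvec"],float))[0]; print(-R.T@np.array(c["tvec"]).ravel())
print(robot.observe())
E
```

```text
pics
scene {'vertical_fov': 51.79930668796989, 'cx': 281.26707432061886, 'cy': 213.32513951691763, 'rvec': array([ 1.9128342 , -1.05928234,  0.62163721]), 'tvec': array([-0.3712532 ,  0.29093283,  1.17689176])}
[-0.54446981 -0.74218497  0.87192841]
top {'vertical_fov': 54.558613776653765, 'cx': 279.0031520107663, 'cy': 212.41993241302293, 'rvec': array([ 2.15428172, -2.20590397,  0.06427882]), 'tvec': array([-0.10148287,  0.54358964,  1.57060653])}
[ 0.42938195 -0.13087337  1.60346395]
{'time': 0.1, 'q': array([-8.87336270e+01,  5.99810557e+00,  5.53463286e+00,  8.96055372e+01,
        3.12643771e-04,  7.75267779e+01]), 'qvel': array([ 0.05143791, -0.13300433,  0.03092345,  0.03887972, -0.02466766,
        0.02655179]), 'joint_torque': array([ 4.98245689e-03, -5.58211076e+01,  5.04716313e+01,  1.32676307e-02,
       -3.00181546e-04,  1.91782505e-06]), 'tool_pos': array([ 0.14251236, -0.58262259,  0.30320026]), 'tcp_rot': array([-1.79932686e+02, -1.52102555e-02,  1.37395860e+01]), 'ft_force': array([-0.41661914,  0.52719717,  0.46578628]), 'torque': array([4.67045774e-02, 5.71823503e-05, 4.80101832e-03]), 'gripper_force': 0.0, 'gripper_width': 0.0853145923263089}
```

View pics/scene0.png

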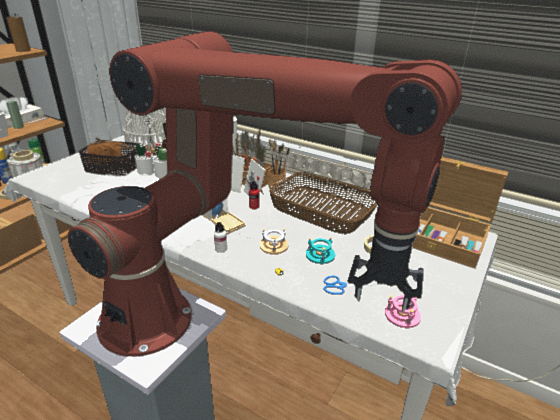

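View pics/top0.png

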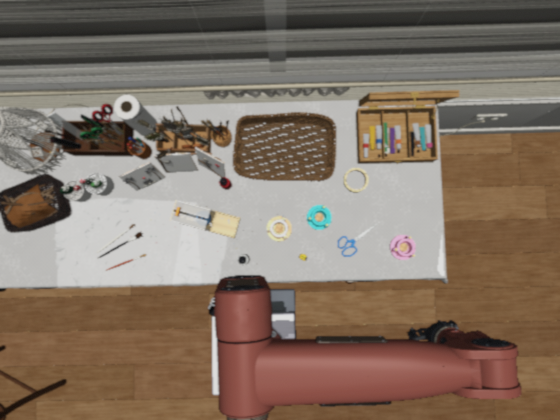

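The candidates for the cradle are the wooden one at top-view (279,229), the turquoise one at (319,217) and the pink one at (403,247). I choose the wooden one. The dock is at (207,220), with the tab end at about (178,212) and the apron towards the right, which is world -y. The white bottle is at (243,259), the red bottle at (226,184) and the ladybird at (303,257). Next I'll get rough positions and a wrist view of each.

```bash
cat > h.py <<'E'
import numpy as np,cv2
from plant import robot
def P(c):
    R=cv2.Rodrigues(np.array(c["rvec"],float))[0]; t=np.array(c["tvec"],float).ravel()
    f=210/np.tan(np.radians(c["vertical_fov"]/2)); K=np.array([[f,0,c["cx"]],[0,f,c["cy"]],[0,0,1]])
    return K,R,t
def ray(c,uv):
    K,R,t=P(c); d=R.T@np.linalg.inv(K)@np.array([uv[0],uv[1],1.]); return -R.T@t,d/np.linalg.norm(d)
def at(c,uv,z):
    o,d=ray(c,uv); return (o+d*(z-o[2])/d[2]).round(4)
def tri(obs):  # [(calib,uv),...] -> point, worst ray miss
    A=np.zeros((3,3));b=np.zeros(3);L=[]
    for c,uv in obs:
        o,d=ray(c,uv);M=np.eye(3)-np.outer(d,d);A+=M;b+=M@o;L.append((M,o))
    p=np.linalg.solve(A,b); return p.round(4),max(np.linalg.norm(M@(p-o)) for M,o in L).round(4)
def proj(c,p):
    K,R,t=P(c);x=K@(R@np.array(p,float)+t);return (x[:2]/x[2]).round(1)
E
python3 - <<'E'
from h import *
c=robot.get_calibration("top")
for n,uv,z in[("cradle",(279,229),.04),("tab",(178,212),.154),("apron end",(237,224),.015),("white",(243,259),.11),("red",(226,184),.114),("lady",(303,257),.01)]: print(n,at(c,uv,z))
w=robot.get_calibration("wrist");o,d=ray(w,(280,210));print(o,d,w["vertical_fov"])
i=cv2.resize(robot.grab_frame("top")[170:275,160:320],None,fx=5,fy=5,interpolation=cv2.INTER_CUBIC);cv2.imwrite("pics/topc.png",i)
for p in[(.45,-.02,.35),(.45,.0,.4),(.42,.02,.45)]:
  for y in(0,90,-90,180):
    print(p,y,robot.ik(p,(180,0,y)))
E
```

```text
cradle [ 0.4757 -0.1131  0.04  ]
tab [0.5417 0.2457 0.154 ]
apron end [0.4999 0.0509 0.015 ]
white [0.3673 0.0201 0.11  ]
red [0.6441 0.0778 0.114 ]
lady [ 0.3656 -0.2035  0.01  ]
[ 0.22123687 -0.56150544  0.37356944] [-0.29765376 -0.06883812 -0.95218882] 58.20044383095431
(0.45, -0.02, 0.35) 0 [-19.26606854 -19.21793827 -13.00765413  96.21028414   0.
 160.73393146]
(0.45, -0.02, 0.35) 90 [-19.26606854 -19.21793827 -13.00765413  96.21028414   0.
  70.73393146]
(0.45, -0.02, 0.35) -90 [ -19.26606854  -19.21793827  -13.00765413   96.21028414    0.
 -109.26606854]
(0.45, -0.02, 0.35) 180 [-19.26606854 -19.21793827 -13.00765413  96.21028414   0.
 -19.26606854]
(0.45, 0.0, 0.4) 0 [-16.73825676 -17.31757367  -6.14782415 101.16974952   0.
 163.26174324]
(0.45, 0.0, 0.4) 90 [-16.73825676 -17.31757367  -6.14782415 101.16974952   0.
  73.26174324]
(0.45, 0.0, 0.4) -90 [ -16.73825676  -17.31757367   -6.14782415  101.16974952    0.
 -106.73825676]
(0.45, 0.0, 0.4) 180 [-16.73825676 -17.31757367  -6.14782415 101.16974952   0.
 -16.73825676]
(0.42, 0.02, 0.45) 0 [-15.22581172 -19.54645959  -2.43923056 107.10722903   0.
 164.77418828]
(0.42, 0.02, 0.45) 90 [-15.22581172 -19.54645959  -2.43923056 107.10722903   0.
  74.77418828]
(0.42, 0.02, 0.45) -90 [ -15.22581172  -19.54645959   -2.43923056  107.10722903    0.
 -105.22581172]
(0.42, 0.02, 0.45) 180 [-15.22581172 -19.54645959  -2.43923056 107.10722903   0.
 -15.22581172]
```

View pics/topc.png

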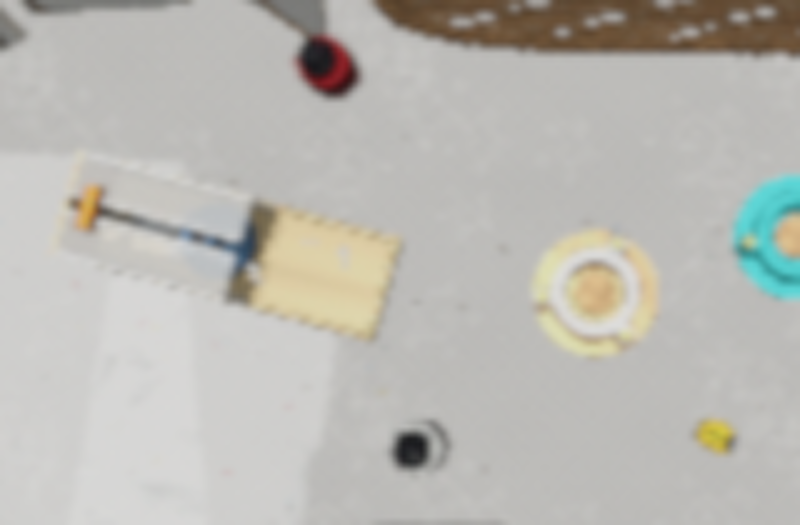

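```bash
python3 - <<'E'
from h import *
import pickle
print(robot.tip_reach)
C=[]
for k,p in enumerate([(.43,-.08,.45),(.43,.1,.45)]):
    robot.move_pose(p,(180,0,180)); robot.pause(.3)
    C.append(robot.get_calibration("wrist")); im=robot.grab_frame("wrist"); cv2.imwrite(f"pics/w{k}.png",im)
    cv2.imwrite(f"pics/w{k}b.png",cv2.resize(im,(800,600),interpolation=cv2.INTER_CUBIC))
pickle.dump(C,open("C.pkl","wb")); print(robot.observe()["time"])
E
```

```text
0.0726
3.7417
```

View pics/w0b.png

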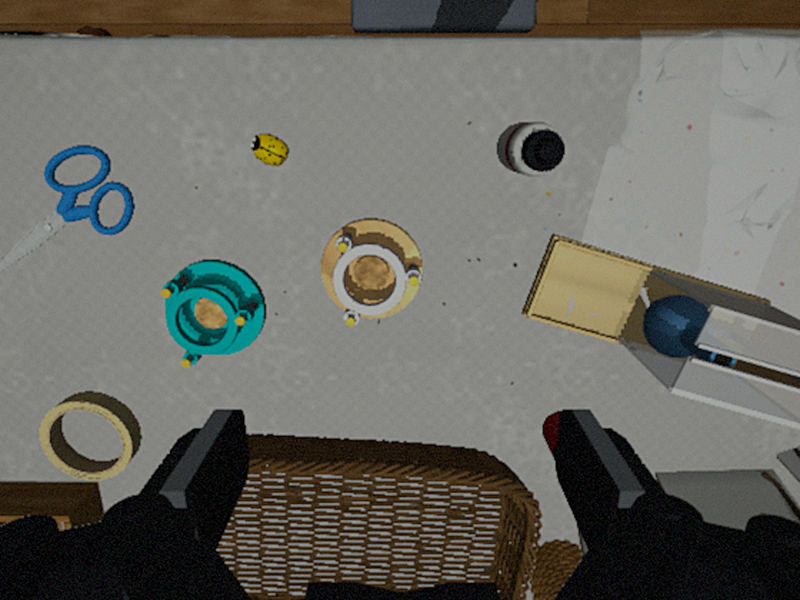

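View pics/w1b.png

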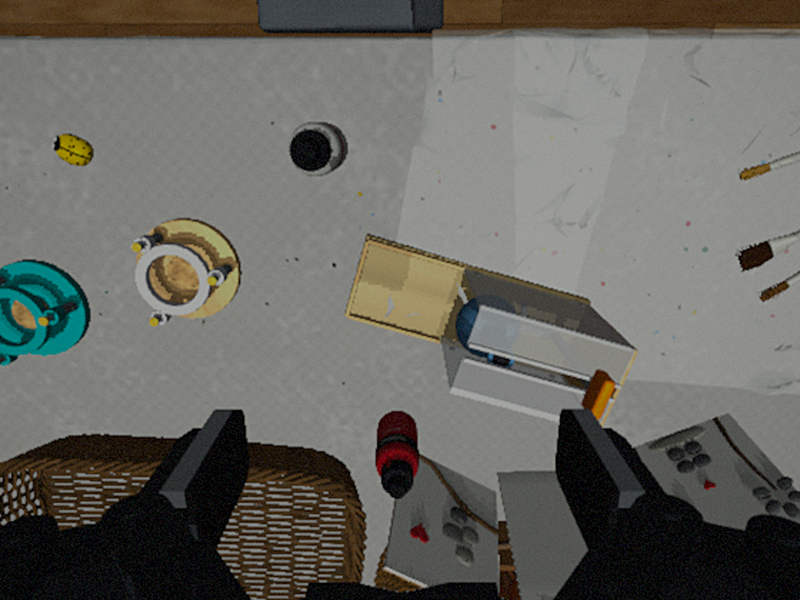

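```bash
python3 - <<'E'
from h import *
import pickle
C=pickle.load(open("C.pkl","rb")); s=.7
S=lambda u:(u[0]*s,u[1]*s)
for n,a,b in[("ring",(370,281),(174,282)),("pad",(371,273),(178,273)),("base",(371,269),(189,269)),("apA",(554,236),(369,235)),("apB",(525,315),(347,316)),("hoodB",(673,392),(452,391)),("hoodmouthAtop",(712,306),(478,307))]:
    print(n,tri([(C[0],S(a)),(C[1],S(b))]))
print("tabtop",at(C[1],S((597,393)),.154))
o=[]
for k,(x,y,w,h) in((0,(215,145,90,90)),(1,(80,145,100,90)),(1,(380,245,70,70))):
    o.append(cv2.resize(cv2.imread(f"pics/w{k}.png")[y:y+h,x:x+w],(400,int(400*h/w)),interpolation=cv2.INTER_CUBIC)[:300 if len(o)==2 else 400])
    
a=cv2.resize(cv2.imread("pics/w0.png")[145:235,215:305],(400,400),interpolation=2); b=cv2.resize(cv2.imread("pics/w1.png")[145:235,85:175],(400,400),interpolation=2)
c=cv2.resize(cv2.imread("pics/w1.png")[245:295,380:450],(280,200),interpolation=2); d=cv2.resize(cv2.imread("pics/w1.png")[165:225,300:430],(433,200),interpolation=2)
im=np.zeros((600,800,3),np.uint8);im[:400,:400]=a;im[:400,400:]=b;im[400:,:280]=c;im[400:,300:733]=d
cv2.imwrite("pics/comp.png",im)
E
```

```text
ring (array([ 0.4833, -0.1074,  0.0457]), np.float64(0.0004))
pad (array([ 0.478 , -0.1069,  0.0358]), np.float64(0.0001))
base (array([ 0.482 , -0.1086,  0.0053]), np.float64(0.0001))
apA (array([0.4494, 0.0693, 0.0032]), np.float64(0.0005))
apB (array([0.5297, 0.0457, 0.0085]), np.float64(0.0005))
hoodB (array([0.5532, 0.1416, 0.1275]), np.float64(0.0004))
hoodmouthAtop (array([0.4801, 0.1594, 0.1286]), np.float64(0.0004))
tabtop [0.5409 0.2486 0.154 ]
```

View pics/comp.png

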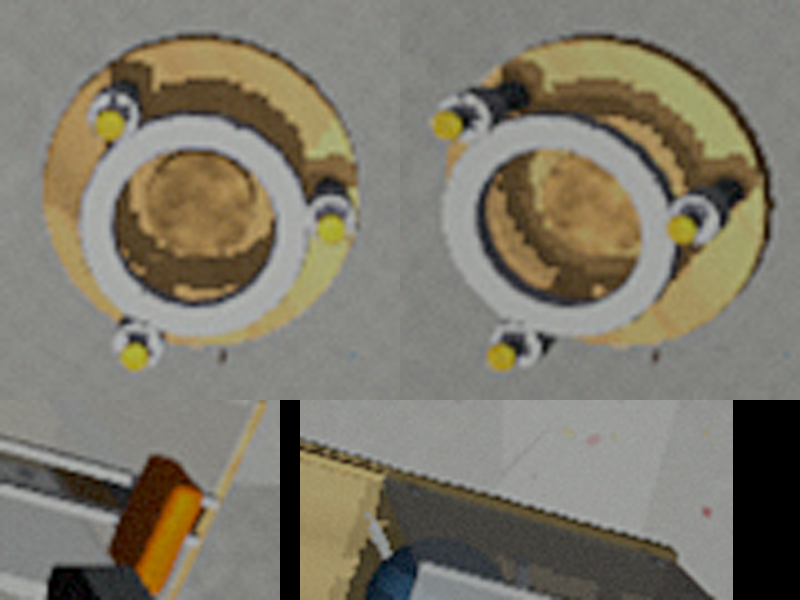

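The crop confirms the cradle: wooden base, white aluminium ring, cork pad and three yellow-capped posts. The tab's bright top face is at w1 (423,280).

```bash
python3 - <<'E'
from h import *
import pickle
C=pickle.load(open("C.pkl","rb"));k=400/90
L=lambda u:(215+u[0]/k-.4,145+u[1]/k-.4)
Rr=lambda u:(85+u[0]/k-.4,145+u[1]/k-.4)
ps=[tri([(C[0],L(a)),(C[1],Rr(b))]) for a,b in[((109,125),(47,126)),((331,229),(283,228)),((134,355),(102,353))]]
print(ps,"centroid",np.mean([p[0] for p in ps],0))
print("ring",tri([(C[0],L((193,225))),(C[1],Rr((161.5,224.5)))]), at(C[0],L((193,225)),.048),at(C[1],Rr((161.5,224.5)),.048))
tab=at(C[1],(422.6,279.6),.154);print("tab",tab, "ends",at(C[1],(428,266.9),.154),at(C[1],(418,292),.154))
m=np.array([.5167,.1505]);e=np.array([.4896,.0575])
for a,b in((e,m),(m,tab[:2]),(e,tab[:2])):
    d=b-a;print(np.linalg.norm(d),np.degrees(np.arctan2(-d[0],d[1])))
# apron at known rail height
s=.7
for K,u in((0,(554,236)),(0,(525,315)),(1,(369,235)),(1,(347,316))): print(at(C[K],(u[0]*s,u[1]*s),.02),at(C[K],(u[0]*s,u[1]*s),.0))
E
```

```text
[(array([ 0.4484, -0.1307,  0.0583]), np.float64(0.0)), (array([ 0.4787, -0.0683,  0.0573]), np.float64(0.0002)), (array([ 0.517, -0.126,  0.057]), np.float64(0.0004))] centroid [ 0.48136667 -0.10833333  0.05753333]
ring (array([ 0.4811, -0.1087,  0.0445]), np.float64(0.0002)) [ 0.4803 -0.1084  0.048 ] [ 0.48   -0.1071  0.048 ]
tab [0.5464 0.2544 0.154 ] ends [0.5311 0.2584 0.154 ] [0.5616 0.2511 0.154 ]
0.09686800297311803 -16.246009115544755
0.1080615565314511 -15.952678954082161
0.2049288901058121 -16.091332955224225
[0.4466 0.0645 0.02  ] [0.4505 0.0702 0.    ]
[0.5251 0.0429 0.02  ] [0.5322 0.0477 0.    ]
[0.4457 0.0703 0.02  ] [0.4496 0.0691 0.    ]
[0.5262 0.047  0.02  ] [0.5333 0.0448 0.    ]
```

```bash
cat >> h.py <<'E'
TH=np.radians(-15.5); DY=np.array([-np.sin(TH),np.cos(TH),0]); YAW=-105.5
TAB=np.array([.5464,.2544,0.]); CR=np.array([.481,-.108,0.])
Z=lambda p,z: np.array([p[0],p[1],z])
E
python3 - <<'E'
from h import *
import pickle
st=TAB+.030*DY
robot.set_gripper(0.0)
robot.move_pose(Z(st,.30),(180,0,YAW)); print(robot.line_to(Z(st,.211),vel=.15,guard=8))
f0=robot.observe()["ft_force"]
g=robot.line_to(Z(st-.125*DY,.211),vel=.045,guard=12)
o=robot.observe(); print(g,"travel",(o["tool_pos"]-Z(st,.211))@-DY,o["ft_force"]-f0,o["time"],o["tool_pos"],o["gripper_width"])
pickle.dump(robot.get_calibration("wrist"),open("C2.pkl","wb")); im=robot.grab_frame("wrist")
cv2.imwrite("pics/push.png",im)
E
```

```text
False
True travel 0.10862399637320516 [1.80496259 4.9060688  1.47423592] 8.4167 [0.52528094 0.17866539 0.21103932] 0.0002236223550060127
```

View pics/push.png

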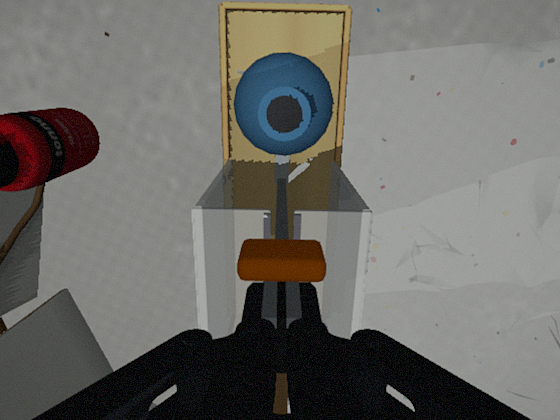

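Full travel reached: about 94 mm, then the hard stop. The picture shows the vase out on the apron with its neck rim at (285,112) and the tab at (282,260). Next I'll let the tab return, then locate the vase from a second view.

```bash
python3 - <<'E'
from h import *
import pickle
c2=pickle.load(open("C2.pkl","rb")); print("vase rim",at(c2,(285,112),.12),"expected",np.array([.5167,.1505,0])-.04*DY)
st=TAB+.034*DY
robot.line_to(Z(st,.211),vel=.1); robot.line_to(Z(st,.30),vel=.2)
v=np.array([.506,.112,0]); robot.set_gripper(.06)
robot.move_pose(Z(v+.05*DY,.33),(180,0,YAW)); robot.pause(.2)
c=robot.get_calibration("wrist"); im=robot.grab_frame("wrist"); cv2.imwrite("pics/v.png",im); pickle.dump(c,open("C3.pkl","wb"))
print(robot.observe()["time"],robot.observe()["gripper_width"], proj(c,[.506,.112,.12]))
E
```

```text
vase rim [0.5045 0.112  0.12  ] expected [0.50601046 0.11195478 0.        ]
11.7833 0.05970177630243374 [280.  129.9]
```

View pics/v.png

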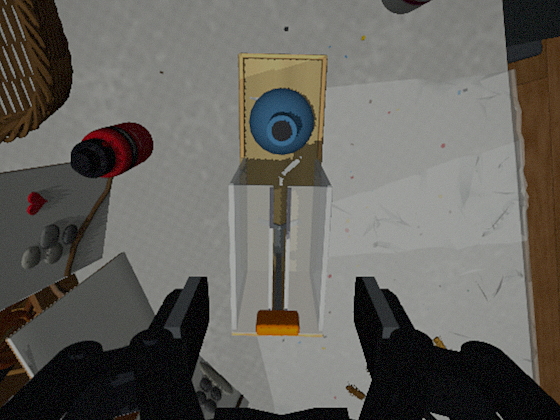

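The tab has sprung back to (278,322) and the vase stands on the apron with its rim at (282,130). Both views agree.

```bash
python3 - <<'E'
from h import *
import pickle
c2=pickle.load(open("C2.pkl","rb"));c3=pickle.load(open("C3.pkl","rb"))
print(tri([(c2,(285,112)),(c3,(282,130))]),at(c3,(282,130),.12))
v=(at(c2,(285,112),.12)+at(c3,(282,130),.12))/2; print(v)
robot.line_to(Z(v,.30),vel=.2)
print("g",robot.line_to(Z(v,.154),vel=.12,guard=6))
robot.set_gripper(.0); o=robot.observe(); print(o["gripper_width"],o["gripper_force"],o["tool_pos"],o["ft_force"],o["time"])
if o["gripper_width"]>.015:
    robot.line_to(Z(v,.25),vel=.12); robot.line_to(Z(v,.30),vel=.2)
    o=robot.observe(); print(o["gripper_width"],o["ft_force"],o["time"])
    robot.move_pose(Z(CR,.30),(180,0,YAW)); robot.pause(.2)
    c=robot.get_calibration("wrist"); im=robot.grab_frame("wrist"); sc=robot.grab_frame("scene")
    pickle.dump(c,open("C4.pkl","wb"))
    cv2.imwrite("pics/over.png",np.vstack([im[:300],sc[150:350]])); 
    print(robot.observe()["time"], "ring exp",proj(c,[*CR[:2],.048]))
E
```

```text
(array([0.5044, 0.1113, 0.1313]), np.float64(0.0001)) [0.5046 0.1125 0.12  ]
[0.50455 0.11225 0.12   ]
g False
0.020198029492761366 58.461658358573914 [0.50482315 0.11221409 0.15444335] [ 0.09387066 -0.02771181  4.2956781 ] 14.025
0.020440218452198133 [ 0.30074382  0.5165195  -1.10583188] 15.375
16.5667 ring exp [280.4 182.4]
```

View pics/over.png

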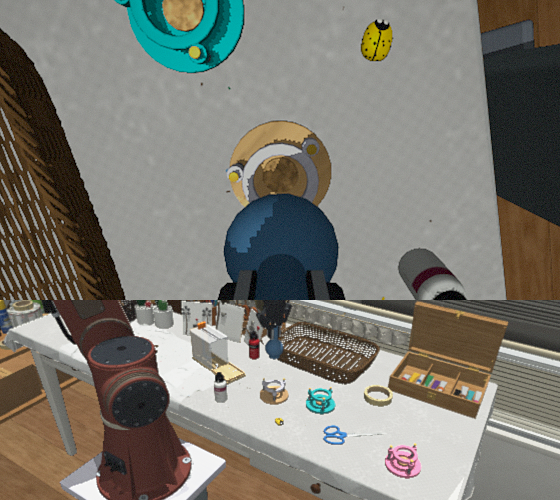

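The vase is held upright and the ring is right under it, near (281,180), where I expected it. I'll lower it in stages while watching the forces.

```bash
python3 - <<'E'
from h import *
def S(n):
    o=robot.observe(); print(n,o["tool_pos"].round(4),(o["ft_force"]-f0).round(2),(o["torque"]-t0).round(2),round(o["gripper_width"],4),o["time"])
o=robot.observe(); f0,t0=o["ft_force"],o["torque"]
robot.line_to(Z(CR,.20),vel=.15); S("a")
print(robot.line_to(Z(CR,.170),vel=.03,guard=3)); S("contact")
for z in(.172,.167,.163): robot.line_to(Z(CR,z),vel=.03); robot.pause(.2); S(z)
E
```

```text
a [ 0.4814 -0.1081  0.2009] [0.74 0.31 0.27] [ 0.02 -0.    0.03] 0.0206 17.3833
True
contact [ 0.4812 -0.1082  0.1737] [ 2.54 -1.14  4.14] [-0.21 -0.32  0.02] 0.0209 18.1917
0.172 [ 0.4813 -0.1082  0.1723] [ 3.89 -1.76  3.71] [-0.58 -0.7  -0.03] 0.0209 18.6417
0.167 [ 0.4812 -0.1082  0.1673] [ 5.06 -2.15  6.02] [-0.79 -0.97 -0.  ] 0.0205 19.1583
0.163 [ 0.4812 -0.1081  0.1634] [ 3.79 -2.44  7.65] [-0.74 -0.82 -0.01] 0.0207 19.6417
```

The side force points to +x/-y, so the ring's centre lies a little that way. I'll lift clear, shift and try again.

```bash
python3 - <<'E'
from h import *
def S(n):
    o=robot.observe(); d=(o["ft_force"]-f0); print(n,o["tool_pos"].round(4),d.round(2),(o["torque"]-t0).round(2),round(o["gripper_width"],4),o["time"]); return d
p=CR.copy()
robot.line_to(Z(p,.185),vel=.08); robot.pause(.2); o=robot.observe(); f0,t0=o["ft_force"],o["torque"]; print(f0,t0)
for sh in((.002,-.0015),(.0015,-.001)):
    p=p+np.array([*sh,0]); robot.line_to(Z(p,.185),vel=.03)
    robot.line_to(Z(p,.174),vel=.04); robot.pause(.2); S("t"); robot.line_to(Z(p,.166),vel=.03); robot.pause(.2); d=S("p")
    if np.hypot(d[0],d[1])<1.5: break
    robot.line_to(Z(p,.185),vel=.08)
sc=robot.grab_frame("scene"); wr=robot.grab_frame("wrist")
cv2.imwrite("pics/seat.png",np.hstack([cv2.resize(sc[190:290,220:330],(440,400),interpolation=2),cv2.resize(wr[100:380,140:420],(360,400))[:, :360]]))
E
```

```text
[ 0.06952295 -0.24109691 -1.71788998] [0.01207399 0.07422179 0.00373551]
t [ 0.4827 -0.1093  0.174 ] [-4.5   3.4   4.08] [0.52 1.17 0.01] 0.0206 21.1417
p [ 0.4827 -0.1093  0.1663] [-7.06  3.62  5.88] [0.7  1.43 0.01] 0.0205 21.7583
t [ 0.4843 -0.1104  0.1741] [-3.43  1.86  5.  ] [ 0.43  0.81 -0.04] 0.0206 23.025
p [ 0.4843 -0.1104  0.1661] [-4.43  2.38  7.93] [ 0.56  1.01 -0.01] 0.0207 23.6417
```

View pics/seat.png

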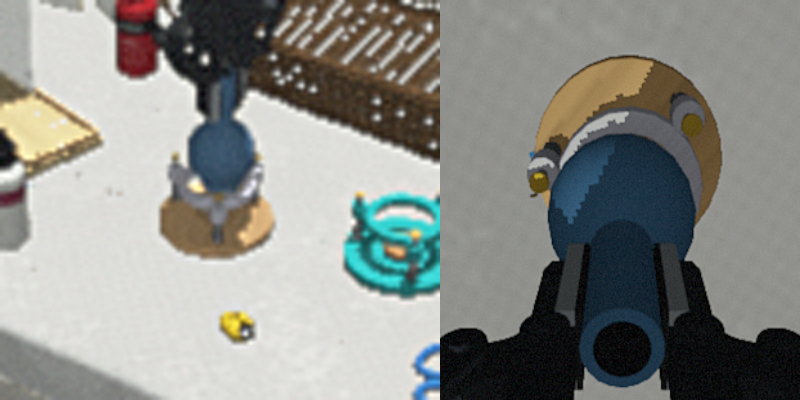

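The force reversed, so I overshot. The wrist picture also shows the base about 3 mm to the right of the gripper line. The centre is very close to the first estimate, about +0.7 mm from it.

```bash
python3 - <<'E'
from h import *
def S(n):
    o=robot.observe(); d=(o["ft_force"]-f0); print(n,o["tool_pos"].round(4),d.round(2),(o["torque"]-t0).round(2),round(o["gripper_width"],4),o["time"]); return d
robot.line_to([.4843,-.1104,.187],vel=.08); robot.pause(.3); o=robot.observe(); f0,t0=o["ft_force"],o["torque"]; print(f0,t0)
p=CR+np.array([.0007,-.0005,0])
robot.line_to(Z(p,.187),vel=.03); robot.pause(.2); S("free")
for z in(.180,.178,.176,.174,.170,.166): robot.line_to(Z(p,z),vel=.03); robot.pause(.2); S(z)
E
```

```text
[ 0.04650843  0.31400749 -1.53500071] [ 0.01387631 -0.02398499  0.01098591]
free [ 0.4817 -0.1085  0.187 ] [0.12 0.02 1.41] [0.04 0.03 0.03] 0.021 25.1417
0.18 [ 0.4818 -0.1085  0.1801] [-0.29 -0.54  0.47] [-0.02 -0.02 -0.  ] 0.0206 25.725
0.178 [ 0.4817 -0.1085  0.178 ] [-0.   -0.91  1.88] [-0.04  0.09 -0.02] 0.0209 26.175
0.176 [ 0.4817 -0.1085  0.176 ] [ 0.89 -1.08  0.94] [-0.03  0.05  0.01] 0.0205 26.625
0.174 [ 0.4819 -0.1086  0.1743] [ 0.6  -0.49  4.3 ] [-0.14  0.07  0.04] 0.0209 27.075
0.17 [ 0.4818 -0.1086  0.1702] [ 0.11 -1.3   5.59] [-0.2   0.01 -0.06] 0.0206 27.5583
0.166 [ 0.4818 -0.1086  0.1663] [-0.62 -1.08  6.53] [-0.26  0.11 -0.06] 0.0209 28.0417
```

Side forces are now near zero. I'll press on until the cork's stiffer slope shows.

```bash
python3 - <<'E'
from h import *
f0=np.array([.05,.31,-.9]); p=CR+np.array([.0007,-.0005,0])
for z in(.1645,.163,.1615,.160,.159,.158,.157):
    robot.line_to(Z(p,z),vel=.03); robot.pause(.25)
    o=robot.observe(); F=np.mean([robot.observe()["ft_force"] if not robot.pause(.02) else 0 for _ in range(6)],0)-f0
    print(z,o["tool_pos"].round(4),F.round(2),round(o["gripper_width"],4),o["time"])
    if F[2]>13.3: break
E
```

```text
0.1645 [ 0.4818 -0.1086  0.1649] [-0.79 -1.24  6.75] 0.021 28.5417
0.163 [ 0.4818 -0.1086  0.1634] [-0.94 -1.13  7.  ] 0.0208 29.1417
0.1615 [ 0.4818 -0.1086  0.162 ] [-1.09 -1.04  7.93] 0.0209 29.7417
0.16 [ 0.4819 -0.1086  0.1608] [-1.59 -0.95  9.84] 0.0204 30.3417
0.159 [ 0.4819 -0.1086  0.16  ] [-2.56 -0.5  11.69] 0.0205 30.9417
0.158 [ 0.4819 -0.1087  0.1591] [-3.14 -0.49 13.04] 0.0206 31.5417
0.157 [ 0.4819 -0.1087  0.1583] [-3.42 -0.24 14.47] 0.0204 32.1417
```

The cork contact is clear: the slope rises to about 1.7 N/mm below z≈0.162, with about 6 N on the pad. One last look before handing in.

```bash
python3 - <<'E'
from h import *
sc=robot.grab_frame("scene"); wr=robot.grab_frame("wrist")
cv2.imwrite("pics/fin.png",np.hstack([cv2.resize(sc[160:290,190:333],(440,400),interpolation=2),cv2.resize(wr[100:380,140:420],(360,400))]))
E
```

```text
(no output)
```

View pics/fin.png

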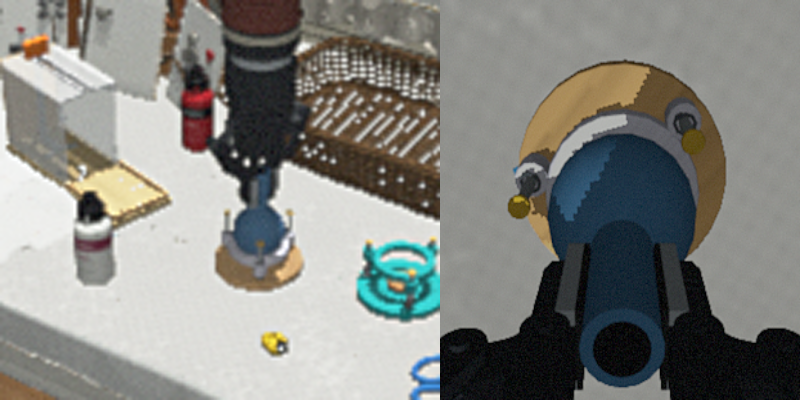

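The vase is upright and seated, centred in the wooden cradle at (262,240). The ring is pressed down along its posts. The tab is back at rest at (35,47), and the bottles and the ladybird have not moved.

```bash
python3 -c "
from h import *
print(robot.job_done(),robot.observe()['time'])"
```

```text
the job is handed in; nothing more can be done
the job is handed in; nothing more can be done
```

The job is handed in at about 32 s of the 51 s limit: the tab was pushed to its stop and sprang back, and the vase is still held upright in the wooden cradle, its foot pressed on the cork at roughly 6 N, with the bottles and ladybird left where they were.

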